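# Feel the gap of a tile press with a taper gauge

## Robot

A 6-joint arm with a two-finger parallel gripper is mounted at the origin on a cart in front of the work surface, level with it; the furniture and walls round the work are solid. World frame = base frame: x ahead of the robot, y to its left, z up, the work surface at z = 0. Lengths are in m, angles in rad, forces in N, time in s.
With the tool pointing down it reaches from about 0.35 to 0.775 m from the base axis. Payload 5.5 kg.
Tool frame: the origin (TCP) lies at the very end of the fingers, on their centre line; the grasp point (between the pads) lies 19 mm behind it (grip_point_offset is the distance from the TCP to the grasp point, in m); z points along the fingers, y is the direction in which the jaws open and shut (so a half turn about z gives the same grasp; the last joint's range is limited). The gripper opens to 85 mm and grips with 20 to 120 N. Pads are 22 mm wide; open, the fingers measure 114 mm over their backs; the gripper's body (76 mm by 85 mm) begins 54 mm behind the grasp point. The pads swing forward as they close: fully open they stand 13 mm farther back than shut.
Start: joints at [-1.477, 0.313, 0.046, 1.304, 0, 1.431], TCP at [0.133, -0.559, 0.231] pointing down, gripper open.
Joint ranges: [-2.76, 2.76], [-0.86, 1.69], [-1.03, 1.26], [-2.2, 2.34], [-1.47, 1.5], [-3.14, 3.14]. Speed limits (rad/s): [2.57, 2.57, 3.14, 3.14, 3.14, 3.14].

## Interface

Orientations are given as a unit quaternion [w, x, y, z].
In Python, from workcell import * gives the robot as it stands.
- The arm moves only by the shell command python3 -m crank 'ROWS' [OPENING] [FORCE]. ROWS is a JSON object of lists of equal length, an entry for each row: "travel": the shift along the tool's x, y, z in units of 40 mm (1.0 is 40 mm), a list of three; "turn": the turn about the tool's z in rad. In form: {"travel": [[x, y, z], ...], "turn": [turn, ...]}. A call has 1 to 5 rows; each row is the pose to reach, as a shift and turn from the pose commanded when the call began, along the tool's axes at that moment; what a row does not reach only later rows make up. A row lasts 1/12 s, in which the tool goes at most 41.7 mm and 7.16 degrees, less where a joint would pass 70% of its speed; a pose out of reach is approached as far as the arm can. A call with a gripper value outside its range is refused whole. OPENING is the finger opening in mm, from 0 to 85.4, set as the call begins (- or left out, the last holds). The fingers move at their own pace and stop on an object; FORCE is the grip in N (left out, the last holds). Time passes only in rows, so rows that repeat a pose let the fingers close. It gives the time, the measured TCP pose, the force and the opening at its end, in the units of the state.
- get_state(): the state, without advancing time (a new reading comes with each control period).
- read_camera(name): name is "side" or "top" or "wrist"; returns a dict with "image" (384x512x3 uint8, red, green, blue), "K" (3x3 intrinsics, pixels), "k1" (the pictures are not rectified: a ray, as slopes to the right and down, at radius r is drawn at 1 + k1 r^2 times it, then the intrinsics apply), "R" (3x3) and "t" (3): a world point X has camera coordinates R X + t. Camera axes: x right, y down, z forward; pixel columns grow to the right and rows downward; lengths in m; the calibration is good to about 2 mm. A picture is of the moment at which its call begins. There is no depth.
- hand_in(): hands the job in, once; it reports no verdict.
The state is a dict: "clock": time; "joint_pos": joint angles; "qvel": joint speeds; "tau": joint torques, N m; "tcp_pos": TCP position; "orientation": TCP orientation; "wrist_force": force on the tool from outside, world axes, zero at the start; "ft_torque": the same for the moment, N m; "finger_gap": finger opening in m.
Only numpy, scipy, OpenCV 4.12 (cv2) and the standard library are available. Lean on these libraries where they do the work, as an engineer would, in place of code of your own. Each camera call takes 0.05 s, during which the arm holds its last target. There are 200 camera calls.

## Task

Take the taper gauge by its wooden handle and slide its blade, flat on the lower plate, straight into the gap of the small tile press until the sprung upper plate drags on it snugly: lifted just off its rest by about 1 to 2 mm, not forced up. Finish while still holding the gauge by the handle at that depth, without letting go. Leave the other things on the table alone.

Things in the scene. Friction and masses are not known exactly. Their poses are not given: they have to be found in the camera images.
- taper_gauge: Taper gauge lying loose on the table, 0.18 kg: upright wooden handle block (70 long x 16 wide x 34 mm high) with a long steel wedge blade on one end. Origin: centre of the handle's underside, the place to grip (across the 16 mm, along y); +x points along the blade to its tip, z up. The handle spans x = -35 to +35 mm, the blade x = 35 to 155 mm.
- gauge_tip (a point): Tip of the blade, on its underside, mid-width, 155 mm from the gauge's origin; axes as the gauge's. The blade is 22 mm wide; its underside is flat and level with the handle's underside; its top slopes: 3 mm thick at the tip, 14 mm at the handle, 1 mm more per 10.9 mm of length.
- tile_press: Small tile press fixed to the table: grey base 140 x 150 mm, fixed steel lower plate 90 (x) x 94 (y) mm with its top 45 mm above the table, a 14 mm column at each side (y = +-61 mm), 112 mm high; the head between them reaches 99 mm at most. Origin: centre of the base's underside. +x is the direction in which the gauge goes in, z up. The mouth is at x = -45 mm.
- press_mouth (a point): Middle of the lower plate's front edge, on its top face (45 mm above the table), where the gap begins. Axes as the press's: +x goes inward. In front of it both plates have flared lips 13 mm long that widen the opening by 6 mm up and 6 mm down.
- upper_plate_edge (a point): Middle of the upper plate's front lower edge, right above press_mouth. Its height over press_mouth is the gap, 6.5 to 9.5 mm with the plate on its rest, different every time (the head is clamped at another height).
- upper_plate (a joint): Lift of the sprung upper plate in m: 0 on its rest, up to 0.008. Spring and weight press it down with 3 N at rest, 1 N more per mm. A blade lying on the lower plate meets its edge once as thick as the gap (38 to 71 mm of tip past the mouth); a few N of resistance to pushing are then felt, and each further 10.9 mm of depth lifts the plate 1 mm.
- clay: Lump of brown clay, 52 x 65 x 46 mm, a bystander at the back of the table; origin at its underside.
- rib: Wooden potter's rib lying flat, 40 x 90 x 9 mm, a bystander; origin at its underside.
- soft_rib: Kidney-shaped soft rib lying flat, 51 x 80 x 8 mm, a bystander; origin at its underside.
- cup: Straight ceramic beaker, 77 mm across, 98 mm high, a bystander; origin at its underside.
- tile: Glaze test tile lying flat, 65 x 45 x 9 mm, a bystander; origin at its underside.

How it is judged:
By the outcome, as a careful person would: the job done as asked, in the order asked, and still so for the second after the job is handed in, while the arm keeps its last pose, push and grip.
It also fails if it takes over 58 s, if anything falls off the work surface, if the arm or the gripper's body presses on something with over 40 N, if the wrist force passes 120 N, or if a joint passes its speed limit or range.

## Working session

There is one attempt and no reset: what is moved stays moved. The work goes in short steps, Python scripts to look and compute and a shell command to move; the robot and the scene stay as the last step left them, time stands still between calls to the robot, and variables do not carry over. Pictures are saved under pics/ and viewed, about 8 in all and at most 12, crops included, and the job is handed in when it is done.

```bash
mkdir -p pics; python3 - <<'E'
from workcell import *
import cv2
s=get_state(); print(s)
for n in ("top","side"):
    c=read_camera(n); cv2.imwrite(f"pics/{n}0.png",cv2.resize(c["image"][:,:,::-1],(800,600),interpolation=cv2.INTER_CUBIC))
    print(n,c["K"],c["k1"],c["R"],c["t"])
E
```

```text
{'clock': 0.0, 'joint_pos': array([-1.47659624e+00,  3.14002889e-01,  4.49600252e-02,  1.30357365e+00,
        2.55848480e-05,  1.43121365e+00]), 'qvel': array([-0.00034119, -0.00121186, -0.00045971, -0.0004933 ,  0.00067515,
        0.00060605]), 'tau': array([-2.37613443e-03, -4.80624712e+01,  2.98537266e+01,  1.94753014e-02,
       -5.88799708e-05,  7.10987791e-06]), 'tcp_pos': array([ 0.13316358, -0.55884594,  0.23039969]), 'orientation': array([-9.09566790e-04,  9.93175568e-01,  1.16625310e-01,  3.34385030e-05]), 'wrist_force': array([ 1.08295439,  0.45884287, -0.26704415]), 'ft_torque': array([-0.01900396, -0.02612366,  0.06789095]), 'finger_gap': 0.08563813671358039}
top [[467.47893432   0.         252.18734503]
 [  0.         467.47893432 197.58800758]
 [  0.           0.           1.        ]] -0.0673890737493508 [[ 0.01561893 -0.99985237 -0.00716089]
 [-0.98181244 -0.0139811  -0.18933794]
 [ 0.18920987  0.00998791 -0.98188587]] [0.12940541 0.55217183 1.09573049]
side [[499.96661757   0.         257.35676963]
 [  0.         499.96661757 191.24567053]
 [  0.           0.           1.        ]] -0.07737259792808487 [[ 0.99884137 -0.04684069  0.01103939]
 [-0.01752901 -0.56775879 -0.82300832]
 [ 0.04481799  0.82186125 -0.56792204]] [-0.53786435  0.12958101  1.16235289]
```

View pics/top0.png

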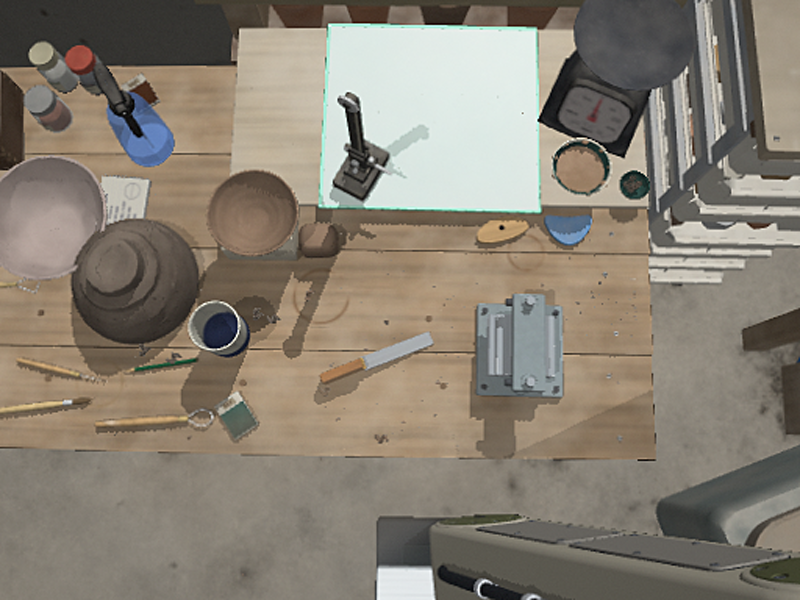

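View pics/side0.png

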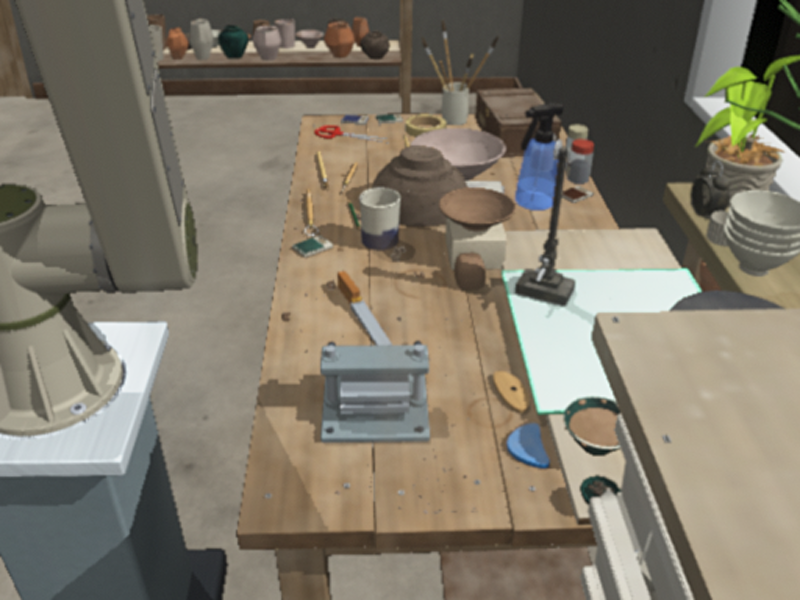

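The top view shows the gauge with its handle near (345,370) and tip near (432,338), and the press around (520,345). I'll enlarge both areas.

```bash
cat > h.py <<'E'
from workcell import *
import cv2, numpy as np
def ray(c,u,v):
    d=np.array([c["k1"],0,0,0,0]).astype(float)
    p=cv2.undistortPoints(np.array([[[u,v]]],float),c["K"],d)[0,0]
    R,t=np.array(c["R"]),np.array(c["t"]); return -R.T@t, R.T@np.array([p[0],p[1],1.])
def at_z(c,u,v,z):
    o,d=ray(c,u,v); return o+d*(z-o[2])/d[2]
def proj(c,X):
    R=np.array(c["R"]); rv=cv2.Rodrigues(R)[0]
    return cv2.projectPoints(np.array(X,float).reshape(-1,1,3),rv,np.array(c["t"],float),c["K"],np.array([c["k1"],0,0,0,0],float))[0].reshape(-1,2)
def crop(c,name,u0,v0,w,h,s):
    cv2.imwrite(name,cv2.resize(c["image"][v0:v0+h,u0:u0+w,::-1],None,fx=s,fy=s,interpolation=cv2.INTER_CUBIC))
E
python3 - <<'E'
from h import *
c=read_camera("top")
crop(c,"pics/t1.png",195,180,176,85,4.5)
c2=read_camera("side")
crop(c2,"pics/s1.png",190,160,110,130,4.5)
im1=cv2.imread("pics/t1.png");im2=cv2.imread("pics/s1.png");print(im1.shape,im2.shape)
print(-np.array(c["R"]).T@c["t"],-np.array(c2["R"]).T@c2["t"])
E
```

```text
(382, 792, 3) (585, 495, 3)
[0.33278497 0.12616221 1.18135602] [ 0.48741827 -0.90691597  0.77270977]
```

View pics/t1.png

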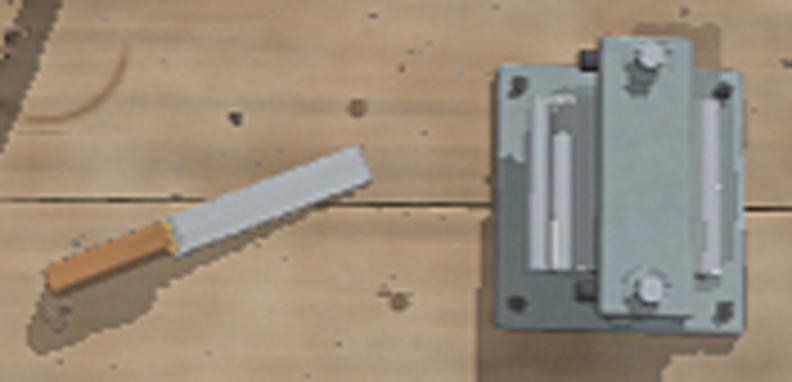

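View pics/s1.png

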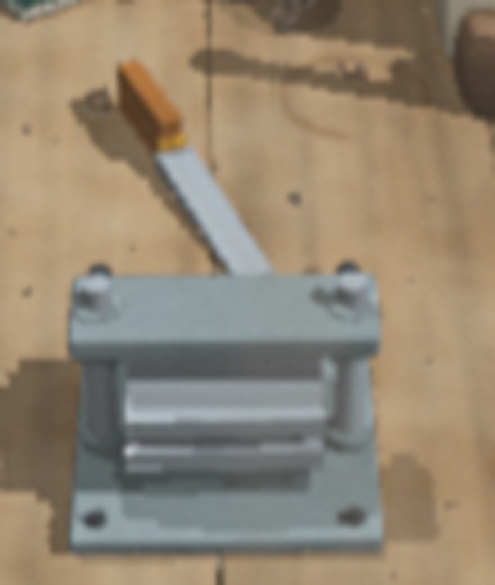

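```bash
python3 - <<'E'
from h import *
c=read_camera("top"); 
f=lambda u,v,z: at_z(c,195+u/4.5-.4,180+v/4.5-.4,z)
P={}
for n,u,v,z in [("baseTL",497,64,.012),("baseBL",493,327,.012),("baseTR",743,71,.012),("baseBR",741,332,.012),
 ("capT",650,53,.112),("capB",650,290,.112),("headTL",602,37,.099),("headBL",602,315,.099),("headTR",692,40,.099),("headBR",692,315,.099),
 ("lipL.046",531,100,.039),("lipLb",531,268,.039),("lipLright",549,180,.045),("ulipL",556,135,.06),("ulipR",572,135,.054),("R strip l",700,100,.06),("R strip r",720,100,.06),("Rstrip r@45",720,100,.045),
 ("tipA",358,147,.003),("tipB",371,179,.003),("shA",165,219,.014),("shB",176,254,.014),
 ("hTA",44,268,.034),("hTB",54,292,.034),("hTA2",163,222,.034),("hTB2",172,245,.034)]:
  P[n]=f(u,v,z); print(n,np.round(P[n]*1000,1))
E
```

```text
baseTL [569.8   3.3  12. ]
baseBL [421.1   6.3  12. ]
baseTR [ 567.8 -136.5   12. ]
baseBR [ 420.1 -131.5   12. ]
capT [556.5 -65.8 112. ]
capB [433.4 -63.5 112. ]
headTL [567.5 -42.9  99. ]
headBL [421.4 -40.9  99. ]
headTR [566.6 -90.5  99. ]
headBR [422.  -87.3  99. ]
lipL.046 [544.3 -12.5  39. ]
lipLb [451.4 -11.7  39. ]
lipLright [499.  -21.2  45. ]
ulipL [521.4 -23.3  60. ]
ulipR [522.5 -32.8  54. ]
R strip l [ 541.7 -101.8   60. ]
R strip r [ 541.9 -112.7   60. ]
Rstrip r@45 [ 544.7 -115.9   45. ]
tipA [522.5  81.5   3. ]
tipB [504.3  74.    3. ]
shA [478.5 189.4  14. ]
shB [459.  182.8  14. ]
hTA [448.  253.9  34. ]
hTB [434.9 248.   34. ]
hTA2 [474.3 189.4  34. ]
hTB2 [461.7 184.1  34. ]
```

The press mouth faces +y, towards the gauge. The mouth is at about (0.496, -0.020) and the press +x heading is about -91.3°. The gauge origin is at about (0.4545, 0.220), heading -67.6°. I'll write a helper that converts a target into tool-frame rows, then set off.

```bash
cat > d.py <<'E'
# d.py x y z heading_deg(of tool x): print travel (40 mm units) and turn from the present pose
import sys
from h import *
from scipy.spatial.transform import Rotation as Ro
def rel(x,y,z,hd):
    s=get_state(); q=s["orientation"]; R=Ro.from_quat([q[1],q[2],q[3],q[0]]).as_matrix()
    t=R.T@(np.array([x,y,z])-s["tcp_pos"])/.04
    h0=np.degrees(np.arctan2(R[1,0],R[0,0])); dh=(hd-h0+180)%360-180
    print("t",round(s["clock"],2),"pos",np.round(s["tcp_pos"],4),"head",round(h0,2),"tilt",np.round(R[:2,2],4),"F",np.round(s["wrist_force"],1),"gap",round(s["finger_gap"],4))
    print("travel",np.round(t,3),"turn",round(-np.radians(dh),4))
if __name__=="__main__": rel(*map(float,sys.argv[1:]))
E
python3 d.py 0.36 -0.25 0.23 60
```

```text
t 0.25 pos [ 0.1332 -0.5591  0.2309] head 13.4 tilt [-0.0001  0.0008] F [-0.1 -0.3  0.1] gap 0.0852
travel [ 7.307 -6.205  0.028] turn -0.8134
```

```bash
python3 -m crank '{"travel":[[0.76,-0.65,0],[1.52,-1.3,0],[2.28,-1.95,0],[3.04,-2.6,0],[3.8,-3.25,0]],"turn":[-0.1,-0.2,-0.3,-0.4,-0.5]}' 85; python3 d.py 0.40 -0.15 0.23 70
```

```text
clock: 0.67
tcp_pos: [0.2515, -0.3961, 0.2312]
orientation: [0.0, 0.933, 0.361, 0.0]
wrist_force: [0.1, -0.9, 0.3]
finger_gap: 0.0852
t 0.67 pos [ 0.2515 -0.3961  0.2312] head 42.28 tilt [0.0001 0.    ] F [ 0.1 -0.9  0.3] gap 0.0852
travel [ 6.885 -2.055  0.03 ] turn -0.4838
```

```bash
python3 -m crank '{"travel":[[1,-0.3,0],[2,-0.6,0],[3,-0.9,0],[4,-1.2,0],[4.9,-1.5,0]],"turn":[-0.1,-0.2,-0.3,-0.4,-0.48]}'; python3 d.py 0.4545 0.22 0.14 112.4
```

```text
clock: 1.08
tcp_pos: [0.357, -0.2199, 0.2315]
orientation: [0.0, 0.82, 0.572, 0.0]
wrist_force: [-0.3, -0.5, 0.2]
finger_gap: 0.0854
t 1.08 pos [ 0.357  -0.2199  0.2315] head 69.83 tilt [ 0.0007 -0.0004] F [-0.3 -0.5  0.2] gap 0.0854
travel [11.162 -1.507  2.285] turn -0.7431
```

```bash
python3 -m crank '{"travel":[[1,-0.14,0],[2,-0.28,0],[3,-0.42,0],[4,-0.56,0],[5,-0.7,0]],"turn":[-0.08,-0.16,-0.24,-0.32,-0.4]}';python3 -m crank '{"travel":[[1,0.27,0],[2,0.54,0],[3,0.8,0],[4,1.05,0],[5,1.3,0.2]],"turn":[-0.08,-0.16,-0.24,-0.32,-0.35]}'; python3 d.py 0.4545 0.22 0.14 112.4
```

```text
clock: 1.5
tcp_pos: [0.3999, -0.0228, 0.2315]
orientation: [0.0, 0.69, 0.723, 0.0]
wrist_force: [1.2, 0.9, -0.8]
finger_gap: 0.0854
clock: 1.92
tcp_pos: [0.444, 0.1795, 0.2247]
orientation: [0.001, 0.554, 0.833, 0.001]
wrist_force: [1.6, -0.5, -0.2]
finger_gap: 0.0849
t 1.92 pos [0.444  0.1795 0.2247] head 112.75 tilt [0.0031 0.0005] F [ 1.6 -0.5 -0.2] gap 0.0849
travel [0.834 0.627 2.118] turn 0.0062
```

```bash
python3 -m crank '{"travel":[[0.83,0.6,0.8],[0.83,0.6,1.6],[0.83,0.6,2.1],[0.83,0.6,2.1],[0.83,0.6,2.1]],"turn":[0,0,0,0,0]}'; python3 d.py 0.4545 0.22 0.008 112.4; python3 - <<'E'
from h import *
c=read_camera("wrist"); cv2.imwrite("pics/w1.png",cv2.resize(c["image"][:,:,::-1],(800,600)))
np.savez("w1.npz",**c); print(np.round(-np.array(c["R"]).T@c["t"],3))
E
```

```text
clock: 2.33
tcp_pos: [0.4515, 0.2167, 0.1385]
orientation: [-0.001, 0.555, 0.832, -0.001]
wrist_force: [1.2, -0.5, 1.2]
finger_gap: 0.0851
t 2.33 pos [0.4515 0.2167 0.1385] head 112.54 tilt [-0.0032 -0.0011] F [ 1.2 -0.5  1.2] gap 0.0851
travel [0.047 0.111 3.262] turn 0.0025
[0.42  0.295 0.28 ]
```

View pics/w1.png

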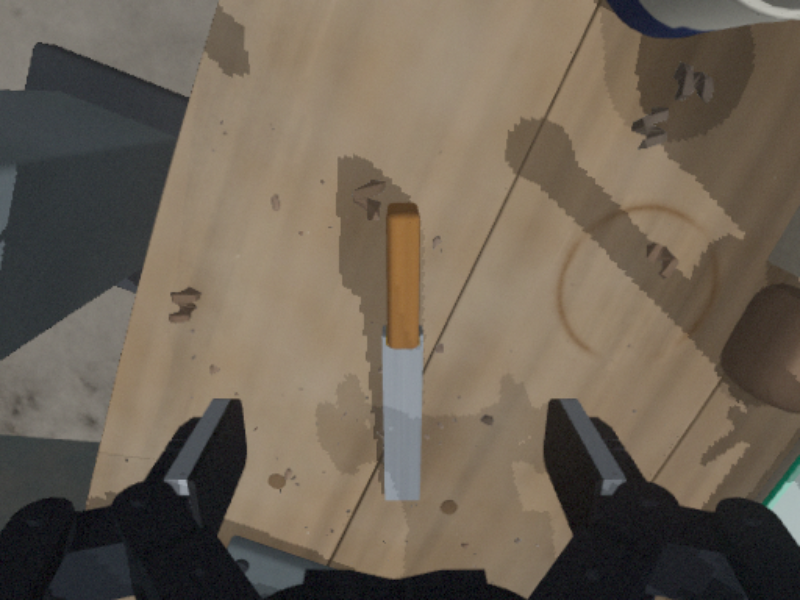

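The handle stands upright in the picture, between the jaws. Its top runs from (403,212) to (404,346) and the tip is at (402,499).

```bash
python3 - <<'E'
from h import *
c=dict(np.load("w1.npz")); k=.64
for n,u,v,z in [("back",403,212,.034),("front",404,346,.034),("tip",402.5,499,.003)]: print(n,np.round(at_z(c,u*k,v*k,z)*1000,1))
a=at_z(c,403*k,212*k,.034);b=at_z(c,404*k,346*k,.034);print(np.round((a+b)/2,4),np.linalg.norm(a-b),np.degrees(np.arctan2(*(a-b)[[1,0]])))
E
```

```text
back [440.8 253.1  34. ]
front [467.6 190.8  34. ]
tip [514.5  78.2   3. ]
[0.4542 0.222  0.034 ] 0.06782228141180162 113.21631072514504
```

```bash
python3 -m crank '{"travel":[[0.05,0.1,0.7],[0.05,0.1,1.4],[0.05,0.1,2.1],[0.05,0.1,2.7],[0.05,0.1,2.7]],"turn":[0,0,0,0,0]}' 50; python3 d.py 0.4543 0.2205 0.005 112.6
```

```text
clock: 2.8
tcp_pos: [0.4543, 0.219, 0.0295]
orientation: [-0.001, 0.556, 0.831, -0.001]
wrist_force: [-1.9, -0.1, 0.2]
finger_gap: 0.0499
t 2.8 pos [0.4543 0.219  0.0295] head 112.43 tilt [-0.0035 -0.0012] F [-1.9 -0.1  0.2] gap 0.0499
travel [0.035 0.016 0.611] turn -0.003
```

```bash
python3 -m crank '{"travel":[[0.03,0.02,0.3],[0.03,0.02,0.6],[0.03,0.02,0.6],[0.03,0.02,0.6],[0.03,0.02,0.6]],"turn":[0,0,0,0,0]}'; python3 -m crank '{"travel":[[0,0,0],[0,0,0],[0,0,0],[0,0,0],[0,0,0]],"turn":[0,0,0,0,0]}' 5 60;python3 -m crank '{"travel":[[0,0,0],[0,0,0],[0,0,0],[0,0,0],[0,0,0]],"turn":[0,0,0,0,0]}'; python3 d.py 0.4543 0.2205 0.065 112.6
```

```text
clock: 3.22
tcp_pos: [0.4576, 0.2218, 0.0095]
orientation: [0.001, 0.556, 0.831, 0.001]
wrist_force: [-0.3, 0.5, -0.6]
finger_gap: 0.0497
clock: 3.63
tcp_pos: [0.4564, 0.2218, 0.0083]
orientation: [0.0, 0.555, 0.832, 0.0]
wrist_force: [-1.2, -0.0, 6.4]
finger_gap: 0.0152
clock: 4.05
tcp_pos: [0.4564, 0.2218, 0.0083]
orientation: [0.0, 0.555, 0.832, 0.0]
wrist_force: [-1.8, -1.2, 6.3]
finger_gap: 0.0148
t 4.05 pos [0.4564 0.2218 0.0083] head 112.52 tilt [0.0012 0.0001] F [-1.8 -1.2  6.3] gap 0.0148
travel [-0.01  -0.059 -1.417] turn -0.0014
```

```bash
python3 -m crank '{"travel":[[0,0,-0.2],[0,0,-0.5],[0,0,-1],[0,0,-1.5],[0,0,-1.5]],"turn":[0,0,0,0,0]}' - 80; python3 d.py 0.500 0.170 0.070 88.7
```

```text
clock: 4.47
tcp_pos: [0.4581, 0.2225, 0.071]
orientation: [0.002, 0.555, 0.832, 0.002]
wrist_force: [0.7, -0.8, -1.2]
finger_gap: 0.0146
t 4.47 pos [0.4581 0.2225 0.071 ] head 112.53 tilt [0.0052 0.0016] F [ 0.7 -0.8 -1.2] gap 0.0146
travel [-1.612  0.464  0.027] turn 0.4159
```

```bash
python3 -m crank '{"travel":[[-0.4,0.1,0],[-0.8,0.25,0],[-1.2,0.35,0],[-1.6,0.46,0],[-1.6,0.46,0]],"turn":[0.1,0.2,0.3,0.4,0.415]}';python3 -m crank '{"travel":[[0,0,0],[0,0,0],[0,0,0]],"turn":[0,0,0]}'; python3 d.py 0.500 0.170 0.058 88.7;  python3 - <<'E'
from h import *
a=read_camera("top"); b=read_camera("side"); w=read_camera("wrist")
np.savez("t2.npz",**a);np.savez("s2.npz",**b);np.savez("w2.npz",**w)
A=cv2.resize(a["image"][190:260,230:370],None,fx=5.7,fy=4.2*5.7/4.2,interpolation=cv2.INTER_CUBIC)[:, :798]
cv2.imwrite("pics/t2.png",A[:,:,::-1])
cv2.imwrite("pics/w2.png",cv2.resize(w["image"][:,:,::-1],(800,600)))
E
```

```text
clock: 4.88
tcp_pos: [0.4991, 0.1677, 0.0668]
orientation: [0.001, 0.717, 0.697, -0.0]
wrist_force: [0.7, 0.1, -2.2]
finger_gap: 0.0149
clock: 5.13
tcp_pos: [0.4965, 0.17, 0.0669]
orientation: [-0.0, 0.714, 0.7, -0.0]
wrist_force: [0.2, 0.1, -2.1]
finger_gap: 0.0146
t 5.13 pos [0.4965 0.17   0.0669] head 88.85 tilt [-0.0013 -0.    ] F [ 0.2  0.1 -2.1] gap 0.0146
travel [0.001 0.089 0.222] turn 0.0027
```

View pics/w2.png

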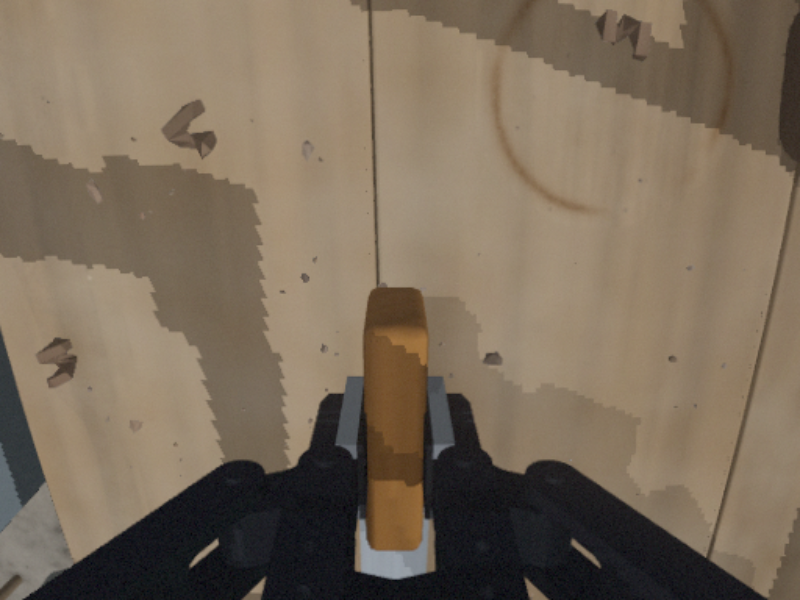

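View pics/t2.png

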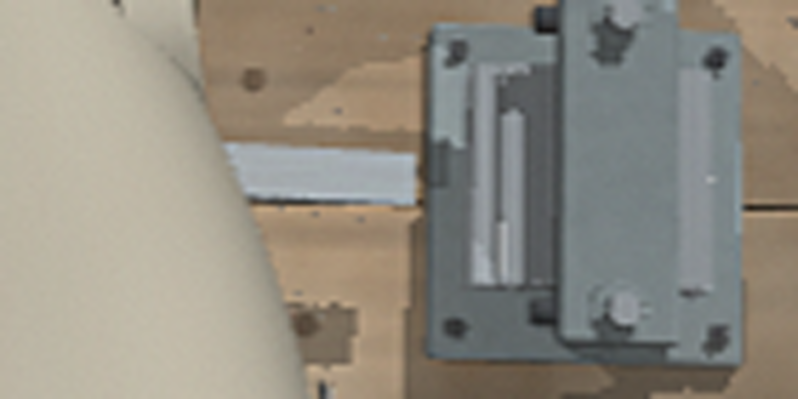

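The gauge is held straight and centred in the wrist view. In the top crop its tip edge runs from (415,153) to (414,204) and the lower lip spans x 472-493, y 65-285. Next I'll check the lateral fit.

```bash
python3 - <<'E'
from h import *
c=dict(np.load("t2.npz"))
f=lambda u,v,z: at_z(c,230+u/5.7-.4,190+v/5.7-.4,z)*1000
for n,u,v,z in [("tipA",415,153,.0617),("tipB",414,204,.0617),("mA",240,144,.068),("mB",245,200,.068),
 ("lipA",474,66,.039),("lipB",471,285,.039),("uA",512,108,.06),("uB",512,285,.06),("capA",628,10,.112),("capB",625,307,.112),("bTL",431,26,.012),("bBL",427,356,.012),("bTR",741,34,.012),("bBR",741,363,.012),("rA",713,70,.05),("rB",713,293,.05)]: print(n,np.round(f(u,v,z),1))
E
```

```text
tipA [503.8  15.3  61.7]
tipB [482.   15.8  61.7]
mA [505.6  89.8  68. ]
mB [481.8  87.5  68. ]
lipA [546.  -12.9  39. ]
lipB [450.3 -10.8  39. ]
uA [524.  -26.4  60. ]
uB [448.3 -25.6  60. ]
capA [556.6 -67.5 112. ]
capB [434.7 -64.  112. ]
bTL [568.9   2.9  12. ]
bBL [421.7   5.4  12. ]
bTR [ 567.3 -136.2   12. ]
bBR [ 420.3 -132.4   12. ]
rA [ 543.6 -115.1   50. ]
rB [ 447.1 -112.7   50. ]
```

```bash
python3 -m crank '{"travel":[[0,0.05,0.15],[0,0.09,0.28],[0,0.09,0.28],[0,0.09,0.28]],"turn":[0,0,0,0]}';python3 -m crank '{"travel":[[0,0,0],[0,0,0]],"turn":[0,0]}'; python3 d.py 0.4993 0.125 0.055 88.7
```

```text
clock: 5.62
tcp_pos: [0.5005, 0.1695, 0.0554]
orientation: [-0.0, 0.715, 0.699, -0.001]
wrist_force: [-0.3, -0.4, -2.1]
finger_gap: 0.0144
clock: 5.78
tcp_pos: [0.5011, 0.1695, 0.0562]
orientation: [0.0, 0.715, 0.699, -0.0]
wrist_force: [-0.9, -0.6, -2.0]
finger_gap: 0.0145
t 5.78 pos [0.5011 0.1695 0.0562] head 88.74 tilt [ 0.     -0.0001] F [-0.9 -0.6 -2. ] gap 0.0145
travel [-1.113 -0.02   0.029] turn 0.0007
```

```bash
python3 -m crank '{"travel":[[-0.25,-0.01,0],[-0.5,-0.01,0],[-0.75,-0.01,0],[-1,-0.02,0],[-1.25,-0.02,0]],"turn":[0,0,0,0,0]}';python3 -m crank '{"travel":[[0,0,0],[0,0,0]],"turn":[0,0]}'; python3 d.py 0.499 0.125 0.0533 88.7;  python3 - <<'E'
from h import *
b=read_camera("side"); np.savez("s3.npz",**b)
A=cv2.resize(b["image"][195:265,190:290],None,fx=8,fy=8,interpolation=cv2.INTER_CUBIC)
cv2.imwrite("pics/s3.png",A[:,:,::-1])
E
```

```text
clock: 6.2
tcp_pos: [0.499, 0.1181, 0.0562]
orientation: [0.0, 0.715, 0.699, -0.0]
wrist_force: [-1.2, 0.5, -2.4]
finger_gap: 0.0148
clock: 6.37
tcp_pos: [0.4992, 0.1186, 0.0562]
orientation: [-0.0, 0.716, 0.699, 0.0]
wrist_force: [0.4, 1.4, -2.1]
finger_gap: 0.0152
t 6.37 pos [0.4992 0.1186 0.0562] head 88.63 tilt [0.0001 0.0002] F [ 0.4  1.4 -2.1] gap 0.0152
travel [ 0.16  -0.01   0.073] turn -0.0012
```

View pics/s3.png

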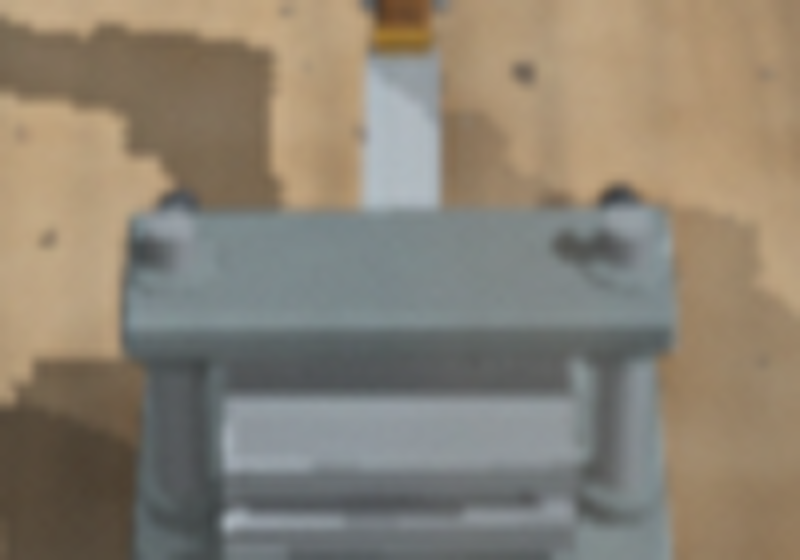

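The blade is centred and in the mouth, with no contact yet (baseline Fz -2.1). I'll lower it in small steps onto the lower plate.

```bash
for i in 1; do python3 -m crank '{"travel":[[0,0,0.03],[0,0,0.05],[0,0,0.05]],"turn":[0,0,0]}'; done; python3 -m crank '{"travel":[[0,0,0.01],[0,0,0.02],[0,0,0.02]],"turn":[0,0,0]}';  python3 -m crank '{"travel":[[0,0,0.01],[0,0,0.02],[0,0,0.02]],"turn":[0,0,0]}'
```

```text
clock: 6.67
tcp_pos: [0.499, 0.1199, 0.0539]
orientation: [-0.0, 0.715, 0.7, -0.0]
wrist_force: [-0.3, 0.7, -2.6]
finger_gap: 0.0143
clock: 6.92
tcp_pos: [0.4992, 0.1198, 0.0533]
orientation: [0.0, 0.715, 0.699, 0.0]
wrist_force: [0.3, 0.7, -1.6]
finger_gap: 0.0148
clock: 7.17
tcp_pos: [0.4993, 0.1197, 0.0527]
orientation: [0.0, 0.715, 0.699, 0.0]
wrist_force: [-0.2, 1.6, -0.0]
finger_gap: 0.0149
```

```bash
python3 -m crank '{"travel":[[0,0,0.01],[0,0,0.02],[0,0,0.02]],"turn":[0,0,0]}';  python3 -m crank '{"travel":[[-0.1,0,0],[-0.2,0,0],[-0.3,0,0],[-0.3,0,0],[-0.3,0,0]],"turn":[0,0,0,0,0]}'; python3 d.py 0.498 0.09 0.0525 88.7; python3 -c "
from h import *;print(get_state()['ft_torque'])"
```

```text
clock: 7.42
tcp_pos: [0.4994, 0.1197, 0.052]
orientation: [0.0, 0.715, 0.699, 0.0]
wrist_force: [-0.7, 3.6, 1.9]
finger_gap: 0.0146
clock: 7.83
tcp_pos: [0.4993, 0.1066, 0.0519]
orientation: [0.001, 0.715, 0.699, -0.0]
wrist_force: [0.6, 0.1, 3.4]
finger_gap: 0.0145
t 7.83 pos [0.4993 0.1066 0.0519] head 88.69 tilt [ 0.0009 -0.0014] F [0.6 0.1 3.4] gap 0.0145
travel [-0.417 -0.024 -0.013] turn -0.0001
[-0.55891103 -0.13649316  0.06001749]
```

```bash
python3 -m crank '{"travel":[[-0.05,0,-0.01],[-0.1,0,-0.01],[-0.15,0,-0.01],[-0.2,0,-0.01],[-0.2,0,-0.01]],"turn":[0,0,0,0,0]}'; for i in 1 2; do python3 -m crank '{"travel":[[-0.05,0,0],[-0.1,0,0],[-0.1,0,0]],"turn":[0,0,0]}'; done; python3 d.py 0.498 0.08 0.0525 88.7
```

```text
clock: 8.25
tcp_pos: [0.4987, 0.0992, 0.0522]
orientation: [0.0, 0.715, 0.699, -0.0]
wrist_force: [0.4, 3.2, 4.1]
finger_gap: 0.015
clock: 8.5
tcp_pos: [0.4987, 0.0952, 0.0522]
orientation: [0.0, 0.715, 0.699, -0.0]
wrist_force: [1.3, 3.2, 3.6]
finger_gap: 0.0147
clock: 8.75
tcp_pos: [0.4986, 0.0912, 0.0522]
orientation: [0.0, 0.715, 0.699, -0.0]
wrist_force: [1.2, 3.8, 3.8]
finger_gap: 0.0145
t 8.75 pos [0.4986 0.0912 0.0522] head 88.72 tilt [ 0.0001 -0.0003] F [1.2 3.8 3.8] gap 0.0145
travel [-0.28  -0.009 -0.008] turn 0.0004
```

```bash
python3 -m crank '{"travel":[[0,0,-0.015],[0,0,-0.015],[0,0,-0.015]],"turn":[0,0,0]}'; for i in 1 2 3; do python3 -m crank '{"travel":[[-0.03,0,0],[-0.06,0,0],[-0.1,0,0],[-0.1,0,0]],"turn":[0,0,0,0]}'|sed -n 2,4p; done; python3 -c "
from h import *;print(get_state()['ft_torque'])"
```

```text
clock: 9.0
tcp_pos: [0.4985, 0.0912, 0.0526]
orientation: [0.0, 0.715, 0.699, -0.0]
wrist_force: [1.9, 2.1, 1.4]
finger_gap: 0.0148
tcp_pos: [0.4982, 0.0873, 0.0527]
orientation: [-0.0, 0.715, 0.699, -0.0]
wrist_force: [-0.3, 3.3, 2.5]
tcp_pos: [0.4983, 0.0832, 0.0527]
orientation: [0.0, 0.715, 0.699, -0.0]
wrist_force: [0.2, 2.3, 2.2]
tcp_pos: [0.4983, 0.0792, 0.0527]
orientation: [0.0, 0.715, 0.699, -0.0]
wrist_force: [-0.1, 2.8, 2.9]
[ 0.10922062 -0.02392712  0.05493683]
```

Forces are still consistent with friction only, at a depth of about 56 mm. I'll add an image-based lift check (sub-pixel vertical shift of the upper plate in the side camera) and keep going.

```bash
cat > lift.py <<'E'
from h import *
r=np.load("s3.npz"); I0=r["image"].astype(float).mean(2)
c=dict(r); J=np.mean([read_camera("side")["image"].astype(float).mean(2) for _ in range(3)],0)
def shift(v0,v1,u0,u1):
    g=np.gradient(I0,axis=0)[v0:v1,u0:u1]; d=(J-I0)[v0:v1,u0:u1]
    A=np.stack([g.ravel(),np.ones(g.size)],1); s=np.linalg.lstsq(A,d.ravel(),rcond=None)[0]
    return s[0], np.abs(d).mean()
p=proj(c,[[.495,-.11,.06],[.495,-.11,.061]]); k=p[0,1]-p[1,1]
s=get_state()
print("t",round(s["clock"],2),"pos",np.round(s["tcp_pos"],4),"F",np.round(s["wrist_force"],1),"px/mm",round(k,3))
for n,b in dict(plate=(242,255,222,258),lower=(257,263,222,258),head=(220,240,210,270)).items():
    a,d=shift(*b); print(n,"up mm",round(a/k,2),"diff",round(d,2))
E
python3 lift.py; python3 -m crank '{"travel":[[-0.05,0,0],[-0.1,0,0],[-0.1,0,0]],"turn":[0,0,0]}'|sed -n 2,4p; python3 lift.py;  python3 -m crank '{"travel":[[-0.05,0,0],[-0.1,0,0],[-0.1,0,0]],"turn":[0,0,0]}'|sed -n 2,4p; python3 lift.py
```

```text
t 10.15 pos [0.4983 0.0792 0.0527] F [0.2 1.1 1.6] px/mm 0.353
plate up mm -0.0 diff 0.56
lower up mm -0.0 diff 0.59
head up mm 0.3 diff 3.22
tcp_pos: [0.4982, 0.0753, 0.0528]
orientation: [0.0, 0.715, 0.699, -0.0]
wrist_force: [0.7, 2.1, 2.2]
t 10.55 pos [0.4983 0.0753 0.0527] F [1.4 1.8 2.9] px/mm 0.353
plate up mm 0.01 diff 0.58
lower up mm -0.0 diff 0.59
head up mm 0.38 diff 3.88
tcp_pos: [0.4981, 0.0713, 0.0528]
orientation: [0.0, 0.715, 0.699, -0.0]
wrist_force: [-0.6, 3.4, 1.6]
t 10.95 pos [0.4982 0.0713 0.0527] F [0.4 1.6 3.4] px/mm 0.353
plate up mm 0.0 diff 0.61
lower up mm -0.01 diff 0.64
head up mm 0.53 diff 4.52
```

The plate measure is quiet (±0.01 mm) and shows no lift yet at a depth of about 64 mm. I'll continue.

```bash
python3 -m crank '{"travel":[[-0.05,0,0],[-0.1,0,0],[-0.1,0,0]],"turn":[0,0,0]}'|sed -n 2,4p; python3 lift.py|head -3;  python3 -m crank '{"travel":[[-0.05,0,0],[-0.1,0,0],[-0.1,0,0]],"turn":[0,0,0]}'|sed -n 2,4p; python3 lift.py|head -3
```

```text
tcp_pos: [0.4981, 0.0674, 0.0528]
orientation: [-0.0, 0.715, 0.699, 0.0]
wrist_force: [-0.2, 4.1, 3.2]
t 11.35 pos [0.4981 0.0674 0.0528] F [0.4 3.4 3.2] px/mm 0.353
plate up mm 0.02 diff 0.76
lower up mm -0.0 diff 0.67
tcp_pos: [0.498, 0.0646, 0.053]
orientation: [-0.001, 0.715, 0.7, 0.001]
wrist_force: [-0.3, 8.8, 4.7]
t 11.75 pos [0.4981 0.0646 0.053 ] F [-0.3  7.8  5.1] px/mm 0.353
plate up mm 0.22 diff 1.61
lower up mm 0.06 diff 1.63
```

Contact is at y≈0.067. I'll push on about 16 mm past that.

```bash
for i in 1 2; do python3 -m crank '{"travel":[[-0.05,0,0],[-0.1,0,0],[-0.1,0,0]],"turn":[0,0,0]}'|sed -n 2,4p; python3 lift.py|head -3; done
```

```text
tcp_pos: [0.498, 0.061, 0.053]
orientation: [-0.001, 0.714, 0.7, 0.001]
wrist_force: [-0.0, 9.5, 5.3]
t 12.15 pos [0.498 0.061 0.053] F [-0.3  8.7  5.2] px/mm 0.353
plate up mm 0.34 diff 1.87
lower up mm 0.45 diff 2.53
tcp_pos: [0.498, 0.0571, 0.0531]
orientation: [-0.001, 0.714, 0.7, 0.002]
wrist_force: [0.9, 9.6, 4.8]
t 12.55 pos [0.498  0.0572 0.0531] F [-0.3 10.   5.1] px/mm 0.353
plate up mm 0.58 diff 2.46
lower up mm 0.79 diff 3.75
```

```bash
python3 d.py 0.498 0.052 0.053 88.7; python3 -m crank '{"travel":[[-0.03,0,-0.01],[-0.06,0,-0.01],[-0.1,0,-0.01],[-0.1,0,-0.01]],"turn":[0,0,0,0]}'|sed -n 2,4p; python3 lift.py|head -3; python3 -m crank '{"travel":[[0,0,-0.005],[0,0,-0.01],[0,0,-0.01]],"turn":[0,0,0]}'|sed -n 2,4p; python3 lift.py|head -3; python3 d.py 0.498 0.050 0.053 88.7;python3 -c "
from h import *;print(get_state()['ft_torque'])"
```

```text
t 12.55 pos [0.498  0.0572 0.0531] head 88.81 tilt [0.0008 0.0034] F [-0.3 10.   5.1] gap 0.015
travel [-0.129  0.003  0.002] turn 0.0019
tcp_pos: [0.4977, 0.0532, 0.0533]
orientation: [-0.001, 0.714, 0.7, 0.001]
wrist_force: [0.5, 9.4, 4.7]
t 13.03 pos [0.4977 0.0532 0.0533] F [0.8 9.5 4.7] px/mm 0.353
plate up mm 1.03 diff 3.97
lower up mm 1.05 diff 4.62
tcp_pos: [0.4976, 0.053, 0.0534]
orientation: [-0.001, 0.714, 0.7, 0.001]
wrist_force: [0.6, 8.3, 1.9]
t 13.43 pos [0.4976 0.053  0.0534] F [0.9 7.4 1.1] px/mm 0.353
plate up mm 1.07 diff 4.03
lower up mm 1.05 diff 4.65
t 13.43 pos [0.4976 0.053  0.0534] head 88.81 tilt [0.0001 0.0032] F [0.9 7.4 1.1] gap 0.0145
travel [-0.074  0.011  0.009] turn 0.0019
[ 1.43357337 -0.19684991  0.08563646]
```

```bash
python3 -m crank '{"travel":[[-0.03,0,0],[-0.06,0,0],[-0.06,0,0],[-0.06,0,0]],"turn":[0,0,0,0]}'|sed -n 2,4p; python3 lift.py|head -3; python3 -m crank '{"travel":[[0,0,0],[0,0,0],[0,0,0]],"turn":[0,0,0]}'; python3 - <<'E'
from h import *
r=dict(np.load("s3.npz")); b=read_camera("side"); w=read_camera("wrist"); np.savez("s4.npz",**b); np.savez("w4.npz",**w)
# nonlinear shift of the plate's top-edge and bottom-edge columns by 1D registration
I0=r["image"].astype(float).mean(2); J=b["image"].astype(float).mean(2)
p0=I0[236:266,225:256].mean(1);p1=J[236:266,225:256].mean(1)
for i in range(30): print(236+i,round(p0[i],1),round(p1[i],1))
A=[cv2.resize(x["image"][200:265,205:275],None,fx=5.6,fy=8,interpolation=cv2.INTER_CUBIC) for x in (r,b)]
top=np.hstack(A); bot=cv2.resize(w["image"],None,fx=1,fy=1)[180:250,:]
cv2.imwrite("pics/s4.png",top[:,:,::-1]); print(top.shape)
E
```

```text
tcp_pos: [0.4974, 0.0507, 0.0534]
orientation: [-0.001, 0.714, 0.7, 0.001]
wrist_force: [0.4, 8.3, 1.7]
t 13.92 pos [0.4974 0.0507 0.0534] F [0.6 8.9 3.1] px/mm 0.353
plate up mm 1.34 diff 5.01
lower up mm 1.17 diff 5.3
clock: 14.17
tcp_pos: [0.4974, 0.0506, 0.0534]
orientation: [-0.001, 0.714, 0.7, 0.001]
wrist_force: [1.7, 8.0, 3.1]
finger_gap: 0.0148
236 108.5 108.9
237 97.8 97.9
238 94.1 94.3
239 90.5 91.1
240 90.0 90.0
241 89.4 89.3
242 87.8 88.9
243 91.8 98.3
244 118.9 126.3
245 150.5 151.9
246 154.6 154.2
247 151.8 151.4
248 150.7 151.3
249 150.4 151.0
250 150.7 151.8
251 151.4 150.4
252 150.4 135.8
253 137.1 115.8
254 116.5 112.7
255 110.8 115.5
256 103.9 108.0
257 91.9 94.3
258 98.2 107.7
259 124.7 134.4
260 134.2 136.7
261 116.2 116.6
262 110.0 110.3
263 107.4 107.8
264 96.3 96.8
265 83.9 84.2
(520, 784, 3)
```

View pics/s4.png

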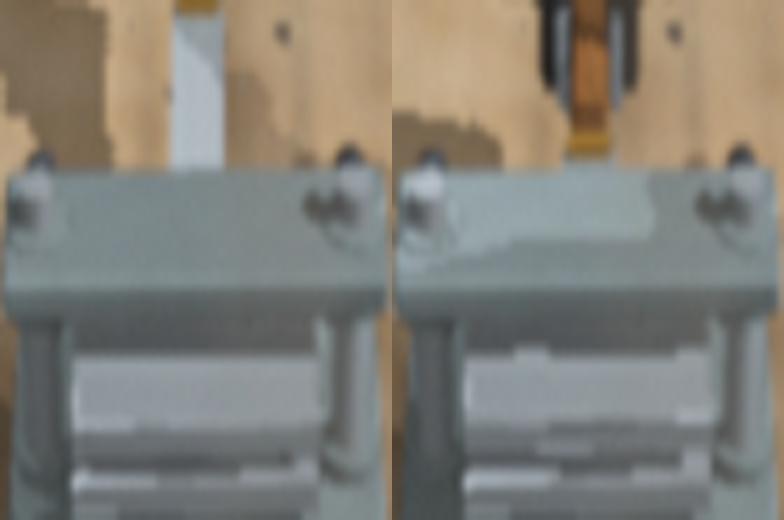

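In the last picture the fingers hold the handle just outside the press, and the upper plate sits slightly higher than before. The plate's lower front edge moved up by about half a pixel to a pixel. The reading held steady through the wait. Depth past contact gives a lift of about 1.5 mm and the image about 1.2 to 1.7 mm, so both fall within the 1 to 2 mm target.

```bash
python3 -c "
from workcell import *
print(hand_in()); s=get_state(); print(s['clock'],s['tcp_pos'],s['wrist_force'],s['finger_gap'])"
```

```text
the job is handed in; nothing more can be done
None
the job is handed in; nothing more can be done
```

The gauge is in the press, still held by its handle, with the upper plate lifted about 1.5 mm. I handed the job in at about 14.2 s. I gripped the handle at 80 N, squared the blade to the mouth, set it down on the lower plate and slid it straight in.

**Last checks:**
- **Depth and lift:** Contact was felt and seen with the tool at y ≈ 0.067 m, and I stopped at 0.0506 m. That is about 16 mm further, or 1.5 mm of lift.
- **Forces:** The push was steady at about 8 N, and the tool pressed down with about 5 N. The finger opening stayed at 14.8 mm with no sign of slipping.
- **Alignment:** The tool was tilted by only about 0.2° at the last check, just before the final 2.5 mm.

**Where the checks disagreed:** the side camera's lift estimates were 1.2 and 1.3 mm from the region fit. Single edges scattered more widely, from 0.7 mm at the upper edge to over 2 mm at the lower one, because half a pixel is more than 1 mm there. The lift is therefore most likely between 1.2 and 1.6 mm, but I could not measure it directly.

I did not go near the other things on the table. I took no final picture of them, and `hand_in()` returned no verdict.

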